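Put the egg specimen block back into its tight row

TASK

Put the orange egg specimen block back into the rack, between the green and the blue block: the opening there is too narrow, so first nudge the blocks on either side apart with the closed fingers until they rest against the rack's end cheeks, then slide the orange block down into the gap until it stands flat on the rack's floor, upright and in line with the row, and let go. The blocks are brittle: feel your way and press no harder than about 20 N anywhere (apart from gripping the orange block), do not grip, lift or tip the blocks of the row, and leave everything else on the bench where it is.

Things in the scene. Friction and masses are not known exactly. Their poses are not given: they have to be found in the camera images.
- rack: Aluminium rack fixed to the bench: shallow open-topped tray, 356 mm along its y (the row), 84 mm along its x. Origin: centre of underside, z up. Floor 6 mm above the bench; lips along both long sides, 16 mm above the bench, 64.6 mm apart inside, so blocks slide along y only. At the start two blocks stand on each side of a 35 to 43 mm opening in the middle
- rack_floor (a point): Centre of the rack's floor, 6 mm above the rack's origin. The row is bounded by two red end cheeks (8 mm thick, tops 45 mm above the bench), inner faces always 312 mm apart (five blocks plus 2 mm). The clamped pair stands up to 10 mm off the rack's middle along y; this is not measured: nudge the blocks until their resistance is felt. There is loose room at the cheeks and between blocks
- orange_block: Block to put away: clear resin, orange base and tab. 62 x 62 mm, 50 mm high, 3 mm chamfers at top and bottom edges, about 0.22 kg, an egg inside. On top a grip tab 16 mm thick along the block's x, 30 mm along its y, 24 mm high. Origin: centre of underside, z up. Starts on the mat (underside 4 mm above the bench), turned; at home its tab runs along the row
- orange_tab (a point): Centre of the orange block's grip tab, 62 mm above the block's underside; moves with the block
- green_block: Row block, green base and tab, in the rack on either side of the opening, its tab along the row. Same brittle resin, size, tab and axes as the orange block; origin at the centre of its underside. Nudging two row blocks along takes about 2 to 5 N; against the cheek they stop hard
- blue_block: Row block with blue tab and base, on the other side of the opening, same size and axes as the green one
- grey_block_a: Row block with grey tab and base, at one end of the row, between a cheek and the green or blue block; same size and axes
- grey_block_b: The other grey row block, at the other end of the row; same size and axes
- mat: Fixed cork mat, 100 x 100 x 4 mm, on which the orange block stands at the start, to the left or right of the rack. Origin: centre of its underside
- bottle: Bystander: green bottle with red cap, 72 mm across, 200 mm high; origin centre of underside
- jar: Bystander: amber jar with white lid, 56 mm across, 75 mm high; origin centre of underside
- forceps: Bystander: steel forceps lying on the bench beyond the rack, 130 mm long, 6 mm high; origin near its middle, on the underside
- dish: Bystander: clear shallow dish, 72 mm across, 16 mm high, on a white bench scale (fixed, its pan 20 mm above the bench) on the other side of the rack from the mat; origin centre of underside

How it is judged (in metres and radians):
On the way:
1. the green and blue blocks are nudged apart until the gap between them is wide enough (over 62 mm) while the orange block is still outside (distance between green_block and blue_block above 0.124 m and horizontal distance between orange_block and rack above 0.12 m), for 0.2 s.
At the end, for the whole second after the job is handed in: orange block on the rack's floor (3 mm), within 4 mm of its centre line and 16 mm of its middle, upright (0.06 rad), in line with the row (0.1 rad), centres of green and blue within 69 mm of its own; row blocks upright (0.06 rad) on the floor (3 mm); all five at rest (x of orange_block in the frame of rack between -0.004 and 0.004 m and y of orange_block in the frame of rack between -0.016 and 0.016 m and z of orange_block in the frame of rack between 0.003 and 0.009 m and angle between each of orange_block, green_block, blue_block, grey_block_a, grey_block_b's own z axis and vertical below 0.06 rad and angle between the y axis of orange_block and the y axis of rack, either way round below 0.1 rad and horizontal distance between orange_block and green_block below 0.069 m and horizontal distance between orange_block and blue_block below 0.069 m and linear speed of each of orange_block, green_block, blue_block, grey_block_a, grey_block_b below 0.01 m/s and z of each of green_block, blue_block, grey_block_a, grey_block_b in the frame of rack below 0.009 m); the robot touches nothing.
It fails at once if the fingers press on a block of the row with more than 20 N (contact force between the fingers and green_block above 20 N or contact force between the fingers and blue_block above 20 N or contact force between the fingers and grey_block_a above 20 N or contact force between the fingers and grey_block_b above 20 N).
It fails at once if the orange block is forced: pressed on the rack or wedged against a block of the row with more than 40 N (contact force between orange_block and green_block above 40 N or contact force between orange_block and blue_block above 40 N or contact force between orange_block and grey_block_a above 40 N or contact force between orange_block and grey_block_b above 40 N or contact force between orange_block and rack above 40 N).
It fails at once if a block of the row is tipped by more than 0.3 rad or lifted out of the rack (angle between any of green_block, blue_block, grey_block_a, grey_block_b's own z axis and vertical above 0.3 rad or z of any of green_block, blue_block, grey_block_a, grey_block_b in the frame of rack above 0.026 m).
It fails at once if a bystander is moved by more than 25 mm (distance of any of bottle, jar, forceps, dish from where it was at the start of the episode above 0.025 m).
It also fails if it takes over 67 s, if anything falls off the work surface, if the arm or the gripper's body presses on something with over 40 N, if the wrist force passes 120 N, or if a joint passes its speed limit or range.

ROBOT

A 6-joint arm with a two-finger parallel gripper is mounted at the origin on the work surface. World frame = base frame: x ahead of the robot, y to its left, z up, the work surface at z = 0. Lengths are in m, angles in degrees, forces in N, time in s.
With the tool pointing down it reaches from about 0.3 to 0.775 m from the base axis. Payload 14.6 kg.
Tool frame: the origin (TCP) lies between the finger pads; the fingertips stand 8 mm ahead of it and the grasp point (between the pads) lies 11 mm behind it (robot.finger_overhang is the distance from the TCP to the fingertips, in m); z points along the fingers, y is the line along which they close (so a half turn about z gives the same grasp; the last joint's range is limited). The gripper opens to 85 mm and grips with 20 to 120 N. Pads are 22 mm wide; open, the fingers measure 114 mm over their backs; the gripper's body (76 mm by 85 mm) begins 54 mm behind the grasp point. The pads swing forward as they close: fully open they stand 13 mm farther back than shut.
Start: joints at [69.695, 17.183, 87.147, -0, 75.671, -3.816], TCP at [0.156, 0.527, 0.239] pointing down, gripper open.
Joint ranges: [-173.82, 173.82], [-45.26, 126.66], [13.44, 144.39], [-59.66, 239.66], [0, 175.72], [-146.38, 146.38]. Speed limits (degrees/s): [127.2, 127.2, 147.25, 180, 180, 180].

INTERFACE

Orientations are given as a 3x3 rotation matrix whose columns are the frame's x, y, z axes.
In Python, from rig import robot gives the robot as it stands.
- The arm moves only by the tool jog_arm, never from a script. Its argument "series" is a list of rows, each a list of 3 entries, a list of its own where there are three numbers: the shift along the tool's x, y, z in m, then the turn, a rotation vector about the tool's x, y, z in rad, then the closure, from 0 (fully open) to 1 (shut). A call has exactly 8 rows; each row is the pose to reach, as a shift and turn from the pose commanded when the call began, along the tool's axes at that moment; what a row does not reach only later rows make up. A row lasts 1/12 s, in which the tool goes at most 41.7 mm and 7.16 degrees, less where a joint would pass 70% of its speed; a pose out of reach is approached as far as the arm can. A call with a gripper value outside its range is refused whole. The fingers move at their own pace and stop on an object; the grip force is fixed at half the most. Time passes only in rows, so rows that repeat a pose let the fingers close, or fill a call up. It gives the time, the measured TCP pose, the force, the opening and the grip force at its end, in the units of the state.
- robot.get_obs(): the state, without advancing time (a new reading comes with each control period).
- robot.read_camera(name): name is "scene" or "top" or "wrist"; returns the picture (400x640x3 uint8, red, green, blue); there is no depth.
- robot.calibration(name): a dict with "K" (3x3 intrinsics, pixels), "world_from_camera" (4x4, takes a point from camera to world coordinates); the wrist camera has in their place "tool_from_camera" (4x4, takes a point from camera to tool coordinates, whose origin is the TCP and whose axes are the flange's). Camera axes: x right, y down, z forward; pixel columns grow to the right and rows downward; lengths in m; the calibration is good to about 2 mm. The wrist camera is an equidistant fisheye: a pixel r from the principal point sees the ray r / f radians off the axis. A picture is of the moment at which its call begins: read the wrist's pose just before it. calibration takes no time and is no camera call.
- robot.job_done(): hands the job in; it is judged then, once.
Trained networks look in the newest picture that a camera, given by its name, has taken for a name from the list of things; names that differ only in an ending like _2 or _b are one class to them, and where a whole thing is asked for, a point or a joint stands for the part that bears it (a point fixed in the world has none). Each returns a list of dicts, best first, with "conf" (0 to 1); they miss things now and then, are a little off and sometimes report something else, mostly with a low value. They report only what shows in the picture. A call takes as long as a camera call.
- robot.spot_in(target, camera): "at" ([x, y, z] in m, in world coordinates, good to about 4 mm: the middle of the surface that is visible of it).
The state is a dict: "time": time; "joint_pos": joint angles; "dq": joint speeds; "tau": joint torques, N m; "position": TCP position; "tool_rot": TCP orientation; "ft_force": force on the tool from outside, world axes, zero at the start; "torque": the same for the moment, N m; "gripper_width": opening from 0.0 (shut) to 1.0 (fully open); "finger_force": force on a finger pad.
Only numpy, scipy, OpenCV 4.12 (cv2) and the standard library are available. Lean on these libraries where they do the work, as an engineer would, in place of code of your own. Each camera call takes 0.05 s, during which the arm holds its last target. There are 200 camera calls.

## Working session

There is one attempt and no reset: what is moved stays moved. The work goes in short steps, Python scripts to look and compute and a tool call to move; the robot and the scene stay as the last step left them, time stands still between calls to the robot, and variables do not carry over. Pictures are saved under pics/ and viewed, at most 10 in all, crops included, and the job is handed in when it is done.

Besides the shell and the picture viewer there is one more tool, called after ">>>" as name([rows], argument=value, ...), one row to a line, values as JSON. jog_arm: Moves the arm, as the interface text tells. Its arguments: {"type":"object","properties":{"series":{"type":"array","items":{"type":"array"}}},"required":["series"]}

```bash
mkdir -p pics; python3 - <<'E'
from rig import robot
import cv2, numpy as np
o=robot.get_obs(); print(o['time'],o['position'],np.round(o['tool_rot'],3).tolist(),o['gripper_width'],robot.finger_overhang)
for c in ['top','scene']:
    im=robot.read_camera(c); cv2.imwrite(f'pics/{c}0.png',im[:,:,::-1])
    print(c)
    for t in ['orange_block','orange_tab','green_block','blue_block','grey_block_a','rack','rack_floor','mat','bottle','jar','forceps','dish']:
        print(t,[(np.round(d['at'],3).tolist(),round(d['conf'],2)) for d in robot.spot_in(t,c)[:3]])
for c in ['top','scene']:
    k=robot.calibration(c);print(np.round(k['K'],1).tolist(),np.round(k['world_from_camera'],3).tolist())
E
```

```text
0.0 [0.15602752 0.52716383 0.23870936] [[-0.959, 0.284, -0.0], [0.284, 0.959, -0.001], [0.0, -0.001, -1.0]] 1.0051235729039067 0.008
top
orange_block [([0.44, -0.327, 0.055], 0.89), ([0.588, -0.453, 0.13], 0.72)]
orange_tab [([0.437, -0.326, 0.052], 0.96)]
green_block [([0.524, -0.049, 0.056], 0.88)]
blue_block [([0.568, 0.448, 0.076], 0.56), ([0.517, 0.053, 0.054], 0.55)]
grey_block_a [([0.525, -0.105, 0.052], 0.92), ([0.519, 0.115, 0.057], 0.76)]
rack [([0.521, 0.008, 0.02], 0.72)]
rack_floor [([0.529, 0.005, 0.014], 0.86), ([0.518, 0.05, 0.055], 0.35)]
mat [([0.452, -0.321, 0.005], 0.71)]
bottle [([0.589, -0.452, 0.134], 0.96)]
jar [([0.568, 0.447, 0.076], 0.61)]
forceps [([0.743, -0.006, 0.002], 0.51)]
dish [([0.51, 0.333, 0.032], 0.94)]
scene
orange_block [([0.47, -0.331, 0.05], 0.79), ([0.564, -0.004, 0.011], 0.38)]
orange_tab [([0.462, -0.33, 0.052], 0.61), ([0.504, 0.329, 0.032], 0.43)]
green_block [([0.55, -0.047, 0.055], 0.85)]
blue_block [([0.543, 0.048, 0.053], 0.57)]
grey_block_a [([0.543, 0.112, 0.056], 0.94), ([0.553, -0.117, 0.053], 0.57)]
rack [([0.566, -0.003, 0.012], 0.97), ([0.552, -0.114, 0.056], 0.16)]
rack_floor [([0.558, -0.001, 0.009], 0.67)]
mat [([0.472, -0.33, -0.001], 0.59)]
bottle [([0.619, -0.46, 0.102], 0.82)]
jar [([0.589, 0.445, 0.046], 0.87)]
forceps [([0.745, -0.004, 0.003], 0.73), ([0.472, -0.329, 0.001], 0.46)]
dish [([0.504, 0.328, 0.03], 0.5)]
[[413.3, 0.0, 315.8], [0.0, 413.3, 193.8], [0.0, 0.0, 1.0]] [[-0.006, -0.995, 0.104, 0.469], [-1.0, 0.007, 0.006, -0.008], [-0.006, -0.104, -0.995, 1.39], [0.0, 0.0, 0.0, 1.0]]
[[409.3, 0.0, 311.6], [0.0, 409.3, 193.1], [0.0, 0.0, 1.0]] [[0.133, 0.65, -0.748, 1.385], [0.991, -0.081, 0.105, -0.104], [0.008, -0.755, -0.655, 0.755], [0.0, 0.0, 0.0, 1.0]]
```

```bash
python3 - <<'E'
import cv2
im=cv2.imread('pics/top0.png')[110:260,220:460]
cv2.imwrite('pics/topc.png',cv2.resize(im,None,fx=3.33,fy=3.33,interpolation=cv2.INTER_CUBIC))
E
```

```text
(no output)
```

View pics/topc.png

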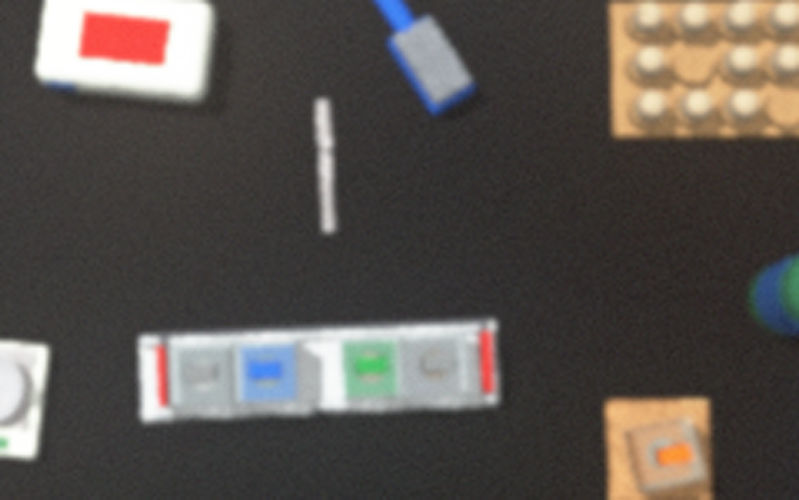

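View pics/top0.png

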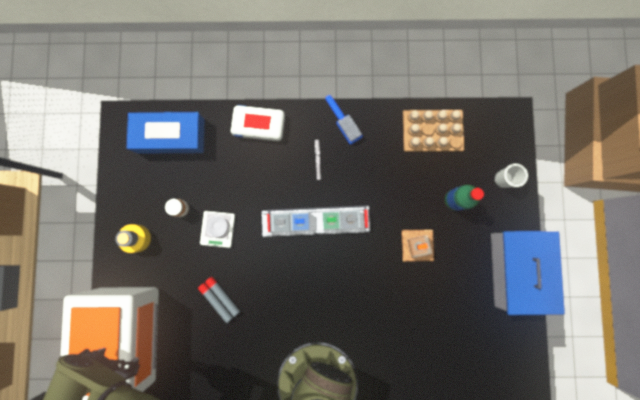

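>>> jog_arm([
  [[-0.499,-0.402,0],[0,0,1.24],1],
  [[-0.499,-0.402,0],[0,0,1.24],1],
  [[-0.499,-0.402,0],[0,0,1.24],1],
  [[-0.499,-0.402,0],[0,0,1.24],1],
  [[-0.499,-0.402,0],[0,0,1.24],1],
  [[-0.499,-0.402,0],[0,0,1.24],1],
  [[-0.499,-0.402,0],[0,0,1.24],1],
  [[-0.499,-0.402,0],[0,0,1.24],1],
])

```text
time: 1.97
position: [0.3463, 0.2514, 0.2396]
tool_rot: [[-0.274, 0.962, 0.001], [0.962, 0.274, 0.0], [0.0, 0.001, -1.0]]
ft_force: [1.0, 0.9, -0.1]
gripper_width: -0.0
finger_force: 0.0
```

```bash
cat > h.py <<'E'
from rig import robot
import numpy as np, cv2
from scipy.spatial.transform import Rotation as R
def to(p,yaw,o=None):
    "shift and turn in tool axes to TCP p, tool down, tool x at yaw (deg, world)"
    o=o or robot.get_obs(); T=np.array(o['tool_rot'])
    c,s=np.cos(np.radians(yaw)),np.sin(np.radians(yaw))
    D=np.array([[c,s,0],[s,-c,0],[0,0,-1.]])
    print('t',round(o['time'],2),'pos',np.round(o['position'],4),'yaw',round(np.degrees(np.arctan2(T[1,0],T[0,0])),2),'F',np.round(o['ft_force'],2),'w',round(o['gripper_width'],2))
    print('shift',np.round(T.T@(np.array(p)-o['position']),4),'turn',np.round(R.from_matrix(T.T@D).as_rotvec(),4))
def ray(px,o,cal):
    K=cal['K'];d=np.array(px,float)-K[:2,2];d/=K[0,0];r=np.linalg.norm(d,axis=-1,keepdims=True)
    v=np.concatenate([d/np.maximum(r,1e-9)*np.sin(r),np.cos(r)],-1)
    M=np.array(cal['tool_from_camera']);T=np.array(o['tool_rot'])
    return np.array(o['position'])+T@M[:3,3],v@(T@M[:3,:3]).T
def plane(px,z,o,cal):
    c,v=ray(px,o,cal);return c+v*((z-c[2])/v[...,2:])
E
python3 -c "
from h import *
to([.52,0,.239],92.4)"
```

```text
t 1.97 pos [0.3463 0.2514 0.2396] yaw 105.88 F [ 0.96  0.95 -0.1 ] w -0.0
shift [-0.2893  0.0983  0.0006] turn [ 0.0007 -0.0003  0.2352]
```

>>> jog_arm([
  [[-0.289,0.098,0],[0,0,0.235],1],
  [[-0.289,0.098,0],[0,0,0.235],1],
  [[-0.289,0.098,0],[0,0,0.235],1],
  [[-0.289,0.098,0],[0,0,0.235],1],
  [[-0.289,0.098,0],[0,0,0.235],1],
  [[-0.289,0.098,0],[0,0,0.235],1],
  [[-0.289,0.098,0],[0,0,0.235],1],
  [[-0.289,0.098,0],[0,0,0.235],1],
])

```text
time: 2.63
position: [0.5223, -0.001, 0.239]
tool_rot: [[-0.045, 0.999, 0.0], [0.999, 0.045, -0.001], [-0.001, 0.0, -1.0]]
ft_force: [-0.0, 0.8, -1.0]
gripper_width: -0.003
finger_force: 0.0
```

```bash
python3 - <<'E'
from h import *
import json
o=robot.get_obs();to([.52,0,.239],92.4,o)
im=robot.read_camera('wrist');cv2.imwrite('pics/w1.png',im[:,:,::-1])
cal=robot.calibration('wrist');print(np.round(cal['K'],1).tolist(),np.round(cal['tool_from_camera'],3).tolist())
for t in ['green_block','blue_block','grey_block_a','rack','rack_floor','orange_tab']:
    print(t,[(np.round(d['at'],3).tolist(),round(d['conf'],2)) for d in robot.spot_in(t,'wrist')[:3]])
json.dump({k:np.array(o[k]).tolist() for k in ('position','tool_rot')},open('w1.json','w'))
E
```

```text
t 2.63 pos [ 0.5223 -0.001   0.239 ] yaw 92.58 F [-0.03  0.8  -0.98] w -0.0
shift [ 0.0011 -0.0023  0.    ] turn [0.0003 0.0007 0.0031]
[[309.7, 0.0, 322.0], [0.0, 309.7, 203.1], [0.0, 0.0, 1.0]] [[-0.001, -0.95, -0.314, 0.081], [1.0, -0.001, 0.001, -0.0], [-0.001, -0.314, 0.95, -0.133], [0.0, 0.0, 0.0, 1.0]]
green_block [([0.524, -0.032, 0.058], 0.69)]
blue_block [([0.525, 0.059, 0.053], 0.68)]
grey_block_a [([0.525, -0.083, 0.055], 0.9), ([0.514, 0.113, 0.058], 0.69)]
rack [([0.528, 0.017, 0.016], 0.61)]
rack_floor [([0.53, 0.022, 0.014], 0.71)]
orange_tab [([0.518, 0.116, 0.056], 0.44)]
```

View pics/w1.png

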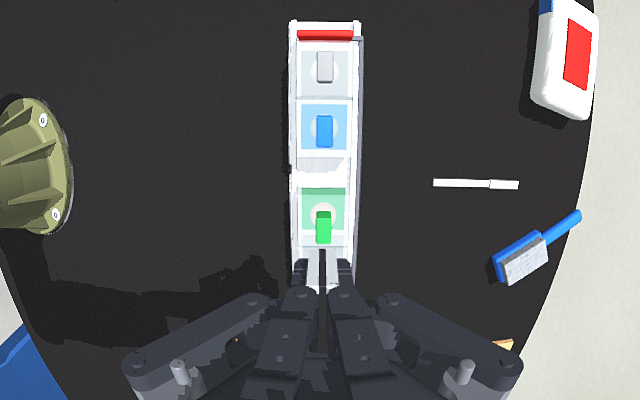

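```bash
python3 - <<'E'
from h import *
im=cv2.imread('pics/w1.png')
cv2.imwrite('pics/w1c.png',cv2.resize(im[10:260,270:380],None,fx=2.4,fy=2.4,interpolation=cv2.INTER_CUBIC))
E
```

```text
(no output)
```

View pics/w1c.png

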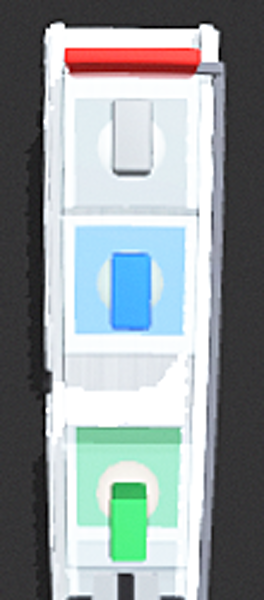

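```bash
python3 - <<'E'
from h import *
import json
o=json.load(open('w1.json'));cal=robot.calibration('wrist')
f=lambda x,y,z:np.round(plane([[270+x/2.4,10+y/2.4]],z,o,cal)[0,:2],4)
for n,a,z in [('blue',(112,252,151,322),.08),('green',(109,502,145,558),.08),('grey',(112,100,150,170),.08),('cheek',(66,48,200,65),.045),('bluetop',(68,218,192,352),.056)]:
    print(n,f(a[0],a[1],z),f(a[2],a[3],z),f((a[0]+a[2])/2,(a[1]+a[3])/2,z))
E
```

```text
blue [0.5146 0.0695] [0.5311 0.0424] [0.5228 0.056 ]
green [ 0.5175 -0.0342] [ 0.5341 -0.0597] [ 0.5256 -0.0467]
grey [0.5119 0.1297] [0.5278 0.1024] [0.5198 0.1159]
cheek [0.4902 0.159 ] [0.5483 0.1539] [0.5193 0.1559]
bluetop [0.4952 0.0824] [0.5505 0.0272] [0.5224 0.0548]
```

>>> jog_arm([
  [[0.005,0.002,0.04],[0,0,0.01],1],
  [[0.005,0.002,0.08],[0,0,0.01],1],
  [[0.005,0.002,0.12],[0,0,0.01],1],
  [[0.005,0.002,0.145],[0,0,0.01],1],
  [[0.005,0.002,0.155],[0,0,0.01],1],
  [[0.005,0.002,0.164],[0,0,0.01],1],
  [[0.005,0.002,0.164],[0,0,0.01],1],
  [[0.005,0.002,0.164],[0,0,0.01],1],
])

```text
time: 3.65
position: [0.5229, 0.0084, 0.0766]
tool_rot: [[-0.038, 0.999, 0.002], [0.999, 0.038, -0.0], [-0.0, 0.002, -1.0]]
ft_force: [-0.2, -0.2, 1.0]
gripper_width: -0.0
finger_force: 0.0
```

```bash
python3 - <<'E'
from h import *
o=robot.get_obs();to([.5243,0.0045,.028],92.05,o)
im=robot.read_camera('wrist')
cv2.imwrite('pics/w2.png',cv2.resize(im[60:340,200:440],None,fx=2.1,fy=2.1,interpolation=cv2.INTER_CUBIC)[:,:,::-1])
E
```

```text
t 3.65 pos [0.5229 0.0084 0.0766] yaw 92.2 F [-0.17 -0.25  0.99] w -0.0
shift [-0.0039  0.0012  0.0486] turn [0.0018 0.0002 0.0026]
```

View pics/w2.png

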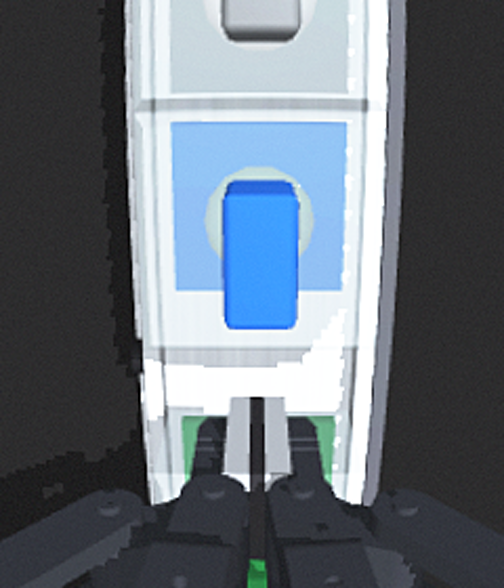

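>>> jog_arm([
  [[-0.004,0.001,0.0],[0,0,0.003],1],
  [[-0.004,0.001,0.004],[0,0,0.003],1],
  [[-0.004,0.001,0.012],[0,0,0.003],1],
  [[-0.004,0.001,0.02],[0,0,0.003],1],
  [[-0.004,0.001,0.03],[0,0,0.003],1],
  [[-0.004,0.001,0.04],[0,0,0.003],1],
  [[-0.004,0.001,0.048],[0,0,0.003],1],
  [[-0.004,0.001,0.048],[0,0,0.003],1],
])

```text
time: 4.37
position: [0.5223, 0.0043, 0.0251]
tool_rot: [[-0.035, 0.999, -0.003], [0.999, 0.035, 0.0], [0.0, -0.003, -1.0]]
ft_force: [-0.9, 0.3, -0.8]
gripper_width: -0.001
finger_force: 0.0
```

>>> jog_arm([
  [[-0.003,0,0],[0,0,0],1],
  [[-0.005,0,0],[0,0,0],1],
  [[-0.0065,0,0],[0,0,0],1],
  [[-0.008,0,0],[0,0,0],1],
  [[-0.0095,0,0],[0,0,0],1],
  [[-0.011,0,0],[0,0,0],1],
  [[-0.0125,0,0],[0,0,0],1],
  [[-0.014,0,0],[0,0,0],1],
])

```text
time: 5.03
position: [0.524, -0.0098, 0.0275]
tool_rot: [[-0.035, 0.999, 0.0], [0.999, 0.035, 0.0], [0.0, 0.0, -1.0]]
ft_force: [-0.2, 3.3, 1.9]
gripper_width: -0.001
finger_force: 1.6
```

>>> jog_arm([
  [[-0.001,0,0],[0,0,0],1],
  [[-0.002,0,0],[0,0,0],1],
  [[-0.003,0,0],[0,0,0],1],
  [[-0.004,0,0],[0,0,0],1],
  [[-0.005,0,0],[0,0,0],1],
  [[-0.006,0,0],[0,0,0],1],
  [[-0.007,0,0],[0,0,0],1],
  [[-0.008,0,0],[0,0,0],1],
])

```text
time: 5.7
position: [0.5242, -0.0179, 0.0273]
tool_rot: [[-0.035, 0.999, 0.0], [0.999, 0.035, 0.0], [0.0, 0.0, -1.0]]
ft_force: [-0.6, 2.8, 2.1]
gripper_width: 0.003
finger_force: 1.6
```

>>> jog_arm([
  [[-0.0003,0,0],[0,0,0],1],
  [[-0.0006,0,0],[0,0,0],1],
  [[-0.0009,0,0],[0,0,0],1],
  [[-0.0012,0,0],[0,0,0],1],
  [[-0.0015,0,0],[0,0,0],1],
  [[-0.0018,0,0],[0,0,0],1],
  [[-0.002,0,0],[0,0,0],1],
  [[-0.002,0,0],[0,0,0],1],
])

```text
time: 6.37
position: [0.5242, -0.0199, 0.0273]
tool_rot: [[-0.035, 0.999, -0.0], [0.999, 0.035, -0.0], [-0.0, -0.0, -1.0]]
ft_force: [0.4, 2.5, 1.3]
gripper_width: -0.0
finger_force: 1.4
```

>>> jog_arm([
  [[-0.0002,0,0],[0,0,0],1],
  [[-0.0004,0,0],[0,0,0],1],
  [[-0.0006,0,0],[0,0,0],1],
  [[-0.0008,0,0],[0,0,0],1],
  [[-0.001,0,0],[0,0,0],1],
  [[-0.0012,0,0],[0,0,0],1],
  [[-0.0012,0,0],[0,0,0],1],
  [[-0.0012,0,0],[0,0,0],1],
])

```text
time: 7.03
position: [0.5242, -0.0211, 0.0273]
tool_rot: [[-0.035, 0.999, 0.0], [0.999, 0.035, -0.0], [-0.0, 0.0, -1.0]]
ft_force: [1.1, 2.3, 1.0]
gripper_width: 0.002
finger_force: 1.3
```

>>> jog_arm([
  [[-0.0002,0,0],[0,0,0],1],
  [[-0.0004,0,0],[0,0,0],1],
  [[-0.0006,0,0],[0,0,0],1],
  [[-0.0008,0,0],[0,0,0],1],
  [[-0.001,0,0],[0,0,0],1],
  [[-0.0012,0,0],[0,0,0],1],
  [[-0.0012,0,0],[0,0,0],1],
  [[-0.0012,0,0],[0,0,0],1],
])

```text
time: 7.7
position: [0.5243, -0.0223, 0.0272]
tool_rot: [[-0.035, 0.999, -0.0], [0.999, 0.035, -0.0], [-0.0, -0.0, -1.0]]
ft_force: [-0.3, 2.5, 1.6]
gripper_width: 0.001
finger_force: 1.2
```

>>> jog_arm([
  [[-0.0002,0,0],[0,0,0],1],
  [[-0.0004,0,0],[0,0,0],1],
  [[-0.0006,0,0],[0,0,0],1],
  [[-0.0008,0,0],[0,0,0],1],
  [[-0.001,0,0],[0,0,0],1],
  [[-0.001,0,0],[0,0,0],1],
  [[-0.001,0,0],[0,0,0],1],
  [[-0.001,0,0],[0,0,0],1],
])

```text
time: 8.37
position: [0.5243, -0.0232, 0.0273]
tool_rot: [[-0.035, 0.999, 0.0], [0.999, 0.035, -0.0], [-0.0, 0.0, -1.0]]
ft_force: [-0.1, 1.7, 1.7]
gripper_width: -0.003
finger_force: 1.0
```

>>> jog_arm([
  [[-0.0002,0,0],[0,0,0],1],
  [[-0.0004,0,0],[0,0,0],1],
  [[-0.0006,0,0],[0,0,0],1],
  [[-0.0008,0,0],[0,0,0],1],
  [[-0.001,0,0],[0,0,0],1],
  [[-0.001,0,0],[0,0,0],1],
  [[-0.001,0,0],[0,0,0],1],
  [[-0.001,0,0],[0,0,0],1],
])

```text
time: 9.03
position: [0.5243, -0.0236, 0.0273]
tool_rot: [[-0.035, 0.999, -0.0], [0.999, 0.035, 0.001], [0.001, -0.0, -1.0]]
ft_force: [-0.4, 8.4, 1.2]
gripper_width: -0.003
finger_force: 4.3
```

>>> jog_arm([
  [[-0.0002,0,0],[0,0,0],1],
  [[-0.0004,0,0],[0,0,0],1],
  [[-0.0006,0,0],[0,0,0],1],
  [[-0.0008,0,0],[0,0,0],1],
  [[-0.0008,0,0],[0,0,0],1],
  [[-0.0008,0,0],[0,0,0],1],
  [[-0.0008,0,0],[0,0,0],1],
  [[-0.0008,0,0],[0,0,0],1],
])

```text
time: 9.7
position: [0.5242, -0.0237, 0.0273]
tool_rot: [[-0.035, 0.999, -0.001], [0.999, 0.035, 0.002], [0.002, -0.0, -1.0]]
ft_force: [-1.5, 16.7, 3.4]
gripper_width: 0.003
finger_force: 7.9
```

>>> jog_arm([
  [[0.003,0,0],[0,0,0],1],
  [[0.008,0,0],[0,0,0],1],
  [[0.014,0,0],[0,0,0],1],
  [[0.02,0,0],[0,0,0],1],
  [[0.026,0,0],[0,0,0],1],
  [[0.03,0,0],[0,0,0],1],
  [[0.032,0,0],[0,0,0],1],
  [[0.033,0,0],[0,0,0],1],
])

```text
time: 10.37
position: [0.5232, 0.0083, 0.0273]
tool_rot: [[-0.035, 0.999, 0.0], [0.999, 0.035, -0.0], [-0.0, 0.0, -1.0]]
ft_force: [0.3, 0.9, -0.2]
gripper_width: -0.002
finger_force: 0.0
```

>>> jog_arm([
  [[0.001,0,0],[0,0,0],1],
  [[0.002,0,0],[0,0,0],1],
  [[0.003,0,0],[0,0,0],1],
  [[0.004,0,0],[0,0,0],1],
  [[0.005,0,0],[0,0,0],1],
  [[0.006,0,0],[0,0,0],1],
  [[0.0065,0,0],[0,0,0],1],
  [[0.0065,0,0],[0,0,0],1],
])

```text
time: 11.03
position: [0.523, 0.0145, 0.0273]
tool_rot: [[-0.035, 0.999, -0.0], [0.999, 0.035, -0.0], [-0.0, -0.0, -1.0]]
ft_force: [-0.1, -1.1, 0.3]
gripper_width: -0.004
finger_force: 0.5
```

>>> jog_arm([
  [[0.0003,0,0],[0,0,0],1],
  [[0.0006,0,0],[0,0,0],1],
  [[0.0009,0,0],[0,0,0],1],
  [[0.0012,0,0],[0,0,0],1],
  [[0.0015,0,0],[0,0,0],1],
  [[0.0018,0,0],[0,0,0],1],
  [[0.002,0,0],[0,0,0],1],
  [[0.002,0,0],[0,0,0],1],
])

```text
time: 11.7
position: [0.5229, 0.0165, 0.0273]
tool_rot: [[-0.035, 0.999, -0.0], [0.999, 0.035, 0.0], [0.0, -0.0, -1.0]]
ft_force: [0.6, -1.5, 0.3]
gripper_width: 0.0
finger_force: 0.7
```

>>> jog_arm([
  [[0.0002,0,0],[0,0,0],1],
  [[0.0004,0,0],[0,0,0],1],
  [[0.0006,0,0],[0,0,0],1],
  [[0.0008,0,0],[0,0,0],1],
  [[0.001,0,0],[0,0,0],1],
  [[0.0012,0,0],[0,0,0],1],
  [[0.0012,0,0],[0,0,0],1],
  [[0.0012,0,0],[0,0,0],1],
])

```text
time: 12.37
position: [0.5229, 0.0177, 0.0273]
tool_rot: [[-0.035, 0.999, 0.0], [0.999, 0.035, 0.0], [0.0, 0.0, -1.0]]
ft_force: [-0.2, -1.0, -0.2]
gripper_width: -0.001
finger_force: 0.7
```

>>> jog_arm([
  [[0.0002,0,0],[0,0,0],1],
  [[0.0004,0,0],[0,0,0],1],
  [[0.0006,0,0],[0,0,0],1],
  [[0.0008,0,0],[0,0,0],1],
  [[0.001,0,0],[0,0,0],1],
  [[0.001,0,0],[0,0,0],1],
  [[0.001,0,0],[0,0,0],1],
  [[0.001,0,0],[0,0,0],1],
])

```text
time: 13.03
position: [0.523, 0.0184, 0.0273]
tool_rot: [[-0.035, 0.999, 0.0], [0.999, 0.035, -0.0], [-0.0, 0.0, -1.0]]
ft_force: [1.0, -4.2, 0.1]
gripper_width: -0.005
finger_force: 2.5
```

>>> jog_arm([
  [[0.0002,0,0],[0,0,0],1],
  [[0.0004,0,0],[0,0,0],1],
  [[0.0006,0,0],[0,0,0],1],
  [[0.0008,0,0],[0,0,0],1],
  [[0.0008,0,0],[0,0,0],1],
  [[0.0008,0,0],[0,0,0],1],
  [[0.0008,0,0],[0,0,0],1],
  [[0.0008,0,0],[0,0,0],1],
])

```text
time: 13.7
position: [0.5231, 0.0185, 0.0273]
tool_rot: [[-0.035, 0.999, 0.001], [0.999, 0.035, -0.001], [-0.001, 0.001, -1.0]]
ft_force: [1.7, -11.6, -0.2]
gripper_width: 0.0
finger_force: 6.0
```

>>> jog_arm([
  [[-0.01,0,0],[0,0,0],1],
  [[-0.02,0,0],[0,0,0],1],
  [[-0.02,0,-0.02],[0,0,0],1],
  [[-0.02,0,-0.06],[0,0,0],1],
  [[-0.02,0,-0.1],[0,0,0],0.5],
  [[-0.02,0,-0.14],[0,0,0],0],
  [[-0.02,0,-0.18],[0,0,0],0],
  [[-0.02,0,-0.21],[0,0,0],0],
])

```text
time: 14.37
position: [0.5237, -0.001, 0.2409]
tool_rot: [[-0.035, 0.999, 0.003], [0.999, 0.035, 0.0], [0.0, 0.003, -1.0]]
ft_force: [0.8, -0.5, -0.3]
gripper_width: 0.564
finger_force: 0.0
```

```bash
python3 - <<'E'
from h import *
to([.42,-.35,.235],92,None)
im=robot.read_camera('wrist')
for t in ['green_block','blue_block','rack']:
    print(t,[(np.round(d['at'],3).tolist(),round(d['conf'],2)) for d in robot.spot_in(t,'wrist')[:1]])
E
```

```text
t 14.37 pos [ 0.5237 -0.001   0.2409] yaw 92.0 F [ 0.76 -0.51 -0.25] w 0.56
shift [-0.3452 -0.1158  0.0055] turn [ 0.003  -0.0001 -0.0001]
green_block [([0.523, -0.052, 0.058], 0.7)]
blue_block [([0.529, 0.065, 0.055], 0.59)]
rack [([0.526, 0.006, 0.012], 0.88)]
```

>>> jog_arm([
  [[-0.385,-0.107,0],[0,0,-0.1],0],
  [[-0.385,-0.107,0],[0,0,-0.1],0],
  [[-0.385,-0.107,0],[0,0,-0.1],0],
  [[-0.385,-0.107,0],[0,0,-0.1],0],
  [[-0.385,-0.107,0],[0,0,-0.1],0],
  [[-0.385,-0.107,0],[0,0,-0.1],0],
  [[-0.385,-0.107,0],[0,0,-0.1],0],
  [[-0.385,-0.107,0],[0,0,-0.1],0],
])

```text
time: 15.23
position: [0.4441, -0.3264, 0.2355]
tool_rot: [[-0.134, 0.991, -0.002], [0.991, 0.134, 0.002], [0.002, -0.002, -1.0]]
ft_force: [1.1, 0.0, -0.4]
gripper_width: 1.002
finger_force: 0.0
```

```bash
python3 - <<'E'
from h import *
import json
o=robot.get_obs();to([.43,-.39,.235],98,o)
im=robot.read_camera('wrist');cv2.imwrite('pics/w3.png',im[:,:,::-1]);cal=robot.calibration('wrist')
json.dump({k:np.array(o[k]).tolist() for k in ('position','tool_rot')},open('w3.json','w'))
for t in ['orange_tab','orange_block']:
    print(t,[(np.round(d['at'],3).tolist(),round(d['conf'],2)) for d in robot.spot_in(t,'wrist')[:2]])
E
```

```text
t 15.23 pos [ 0.4441 -0.3264  0.2355] yaw 97.72 F [ 1.09  0.05 -0.38] w 1.0
shift [-0.0611 -0.0225  0.0005] turn [-0.0017 -0.0022 -0.0048]
orange_tab [([0.435, -0.329, 0.052], 0.76), ([0.514, -0.166, 0.018], 0.26)]
orange_block [([0.44, -0.326, 0.051], 0.67)]
```

View pics/w3.png

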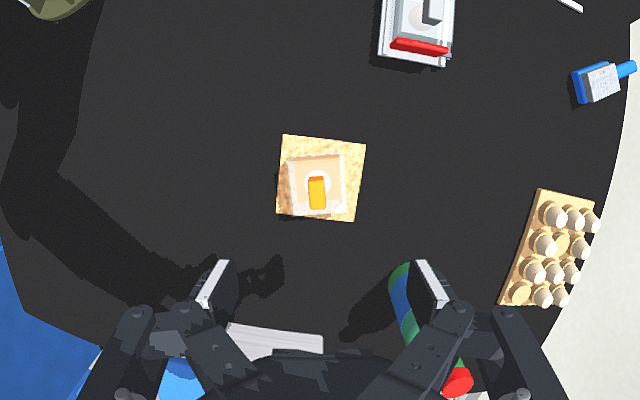

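```bash
python3 - <<'E'
from h import *
import json
im=cv2.imread('pics/w3.png');o=json.load(open('w3.json'));cal=robot.calibration('wrist')
h=cv2.cvtColor(im,cv2.COLOR_BGR2HSV)
m=((h[...,0]>8)&(h[...,0]<25)&(h[...,1]>170)).astype(np.uint8); m[:160]=0;m[230:]=0;m[:,:290]=0;m[:,345:]=0
ys,xs=np.nonzero(m);print(len(ys),xs.min(),xs.max(),ys.min(),ys.max())
for y in range(ys.min(),ys.max()+1): 
    r=np.nonzero(m[y])[0]; print(y,r.min(),r.max(),im[y,317],end=' | ')
p=plane(np.c_[xs,ys],.078,o,cal)[:,:2].astype(np.float32)
print(cv2.minAreaRect(p*1000))
c=cv2.resize(im[120:230,265:375],None,fx=5,fy=5,interpolation=cv2.INTER_CUBIC);cv2.imwrite('pics/w3c.png',c)
E
```

```text
394 308 325 176 208
176 317 321 [ 74 164 247] | 177 309 322 [ 31 133 246] | 178 310 322 [ 44 141 247] | 179 309 322 [ 44 140 248] | 180 309 322 [ 48 180 255] | 181 308 322 [ 62 213 255] | 182 308 308 [ 67 224 255] | 183 308 319 [ 64 219 255] | 184 308 319 [ 63 219 255] | 185 308 319 [ 66 221 255] | 186 308 323 [ 62 219 255] | 187 309 323 [ 63 219 255] | 188 308 323 [ 66 221 255] | 189 308 323 [ 65 220 255] | 190 309 323 [ 62 218 255] | 191 309 323 [ 62 219 255] | 192 309 323 [ 69 220 255] | 193 309 323 [ 64 220 255] | 194 309 324 [ 61 218 255] | 195 309 324 [ 63 218 255] | 196 309 324 [ 63 218 255] | 197 309 324 [ 68 219 255] | 198 309 324 [ 62 218 255] | 199 309 324 [ 65 218 255] | 200 310 324 [ 61 216 255] | 201 310 322 [ 66 217 255] | 202 310 324 [ 65 216 255] | 203 310 324 [ 66 218 255] | 204 310 324 [ 65 216 255] | 205 310 324 [ 60 216 255] | 206 310 325 [ 62 216 255] | 207 311 324 [ 58 222 255] | 208 311 319 [ 69 197 255] | ((438.9222717285156, -330.9561767578125), (15.15109634399414, 32.67259979248047), 12.446927070617676)
```

View pics/w3c.png

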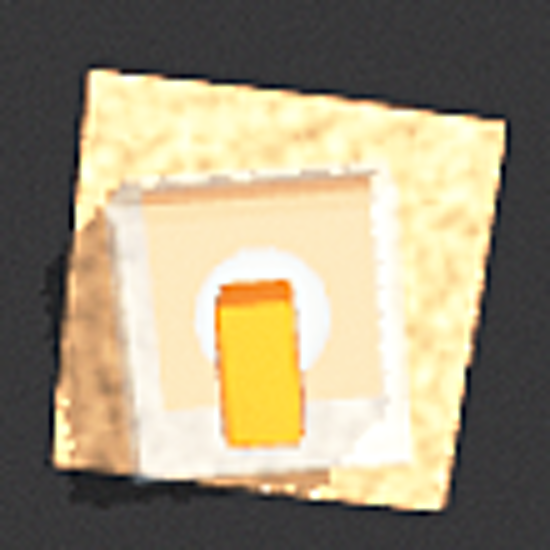

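```bash
python3 - <<'E'
from h import *
import json
im=cv2.imread('pics/w3.png');o=json.load(open('w3.json'));cal=robot.calibration('wrist')
m=np.zeros(im.shape[:2],bool);w=im[165:215,300:335].astype(int);m[165:215,300:335]=(w[...,2]>235)&(w[...,1]>190)&(w[...,0]<110)
ys,xs=np.nonzero(m);p=plane(np.c_[xs,ys],.078,o,cal)[:,:2]
u,s,v=np.linalg.svd(p-p.mean(0),full_matrices=False);print(len(ys),p.mean(0),np.degrees(np.arctan2(v[0,1],v[0,0])),s/np.sqrt(len(ys))*np.sqrt(12),cv2.minAreaRect((p*1000).astype(np.float32)))
to([*p.mean(0),.11],102,None)
E
```

```text
403 [ 0.43985109 -0.33281339] -77.89658536888109 [0.02835681 0.01414216] ((439.838623046875, -332.9742431640625), (14.232712745666504, 28.77845573425293), 11.233381271362305)
t 15.38 pos [ 0.444  -0.3267  0.2351] yaw 97.51 F [ 0.78  0.85 -0.36] w 1.0
shift [-0.0058 -0.0046  0.1251] turn [-0.0021 -0.0026 -0.0784]
```

>>> jog_arm([
  [[-0.006,-0.005,0.02],[0,0,-0.075],0],
  [[-0.006,-0.005,0.05],[0,0,-0.075],0],
  [[-0.006,-0.005,0.08],[0,0,-0.075],0],
  [[-0.006,-0.005,0.11],[0,0,-0.075],0],
  [[-0.006,-0.005,0.14],[0,0,-0.075],0],
  [[-0.006,-0.005,0.155],[0,0,-0.075],0],
  [[-0.006,-0.005,0.164],[0,0,-0.075],0],
  [[-0.006,-0.005,0.167],[0,0,-0.075],0],
])

```text
time: 16.05
position: [0.441, -0.33, 0.0684]
tool_rot: [[-0.209, 0.978, -0.002], [0.978, 0.209, 0.002], [0.003, -0.002, -1.0]]
ft_force: [-0.1, 0.1, 0.2]
gripper_width: 1.002
finger_force: 0.0
```

```bash
python3 - <<'E'
from h import *
to([.4398,-.3328,.065],101.8)
E
```

```text
t 16.05 pos [ 0.441  -0.33    0.0684] yaw 102.08 F [-0.13  0.06  0.22] w 1.0
shift [-0.0025 -0.0017  0.0034] turn [-0.0019 -0.0027  0.0049]
```

>>> jog_arm([
  [[-0.002,-0.0015,0.002],[0,0,-0.0],0],
  [[-0.002,-0.0015,0.0025],[0,0,0],0],
  [[-0.002,-0.0015,0.0025],[0,0,0],0.5],
  [[-0.002,-0.0015,0.0025],[0,0,0],0.7],
  [[-0.002,-0.0015,0.0025],[0,0,0],1],
  [[-0.002,-0.0015,0.0025],[0,0,0],1],
  [[-0.002,-0.0015,0.0025],[0,0,0],1],
  [[-0.002,-0.0015,0.0025],[0,0,0],1],
])

```text
time: 16.72
position: [0.4404, -0.3335, 0.0679]
tool_rot: [[-0.208, 0.978, 0.0], [0.978, 0.208, -0.0], [-0.0, 0.0, -1.0]]
ft_force: [0.0, -0.2, 1.8]
gripper_width: 0.172
finger_force: 63.4
```

>>> jog_arm([
  [[0,0,0],[0,0,0],1],
  [[0,0,0],[0,0,0],1],
  [[0,0,0],[0,0,0],1],
  [[0,0,0],[0,0,0],1],
  [[0,0,-0.002],[0,0,0],1],
  [[0,0,-0.005],[0,0,0],1],
  [[0,0,-0.01],[0,0,0],1],
  [[0,0,-0.015],[0,0,0],1],
])

```text
time: 17.38
position: [0.4403, -0.3334, 0.0831]
tool_rot: [[-0.208, 0.978, -0.0], [0.978, 0.208, 0.0], [0.0, -0.0, -1.0]]
ft_force: [0.0, -0.3, -1.3]
gripper_width: 0.168
finger_force: 62.9
```

>>> jog_arm([
  [[0,0,-0.03],[0,0,0],1],
  [[0,0,-0.06],[0,0,0],1],
  [[0,0,-0.09],[0,0,0],1],
  [[0,0,-0.12],[0,0,0],1],
  [[0,0,-0.12],[0,0,0],1],
  [[0,0,-0.12],[0,0,0],1],
  [[0,0,-0.12],[0,0,0],1],
  [[0,0,-0.12],[0,0,0],1],
])

```text
time: 18.05
position: [0.4399, -0.3331, 0.2014]
tool_rot: [[-0.208, 0.978, -0.002], [0.978, 0.208, 0.002], [0.002, -0.001, -1.0]]
ft_force: [0.4, -0.3, -2.2]
gripper_width: 0.168
finger_force: 63.0
```

```bash
python3 - <<'E'
from h import *
import json
o=robot.get_obs();to([.5246,-.0026,.2],92,o)
im=robot.read_camera('wrist')
json.dump({k:np.array(o[k]).tolist() for k in ('position','tool_rot')},open('w4.json','w'))
cv2.imwrite('pics/w4full.png',im[:,:,::-1])
cv2.imwrite('pics/w4.png',cv2.resize(im[200:360,220:420],None,fx=3.7,fy=3.7,interpolation=cv2.INTER_CUBIC)[:,:,::-1])
E
```

```text
t 18.05 pos [ 0.4399 -0.3331  0.2014] yaw 102.03 F [ 0.39 -0.32 -2.22] w 0.17
shift [0.3056 0.1517 0.0018] turn [-0.0016 -0.0018  0.1751]
```

View pics/w4.png

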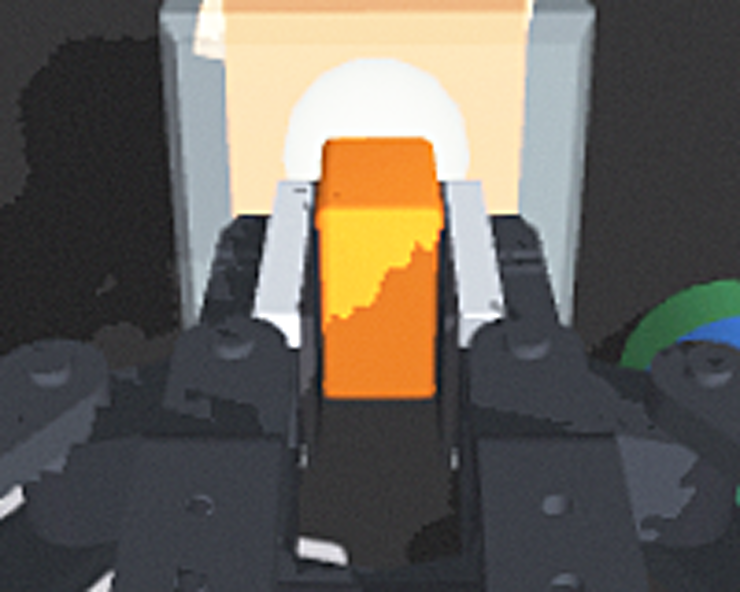

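```bash
python3 - <<'E'
from h import *
import json
o=json.load(open('w4.json'));cal=robot.calibration('wrist');T=np.array(o['tool_rot'])
for (x,y),h in [((378,205),.0101),((380,396),.0101),((316,205),.0101),((441,205),.0101),((378,44),-.0139),((378,10),-.0169)]:
    p=plane([[220+x/3.7-.5,200+y/3.7-.5]],o['position'][2]+h,o,cal)[0];print(np.round(T.T@(p-o['position']),4))
E
```

```text
[ 0.0157  0.     -0.0101]
[-0.0134  0.0002 -0.0101]
[ 0.0157 -0.0075 -0.0101]
[ 0.0157  0.0077 -0.0101]
[0.0279 0.     0.014 ]
[0.0318 0.     0.017 ]
```

>>> jog_arm([
  [[0.305,0.152,0],[0,0,0.175],1],
  [[0.305,0.152,0],[0,0,0.175],1],
  [[0.305,0.152,0],[0,0,0.175],1],
  [[0.305,0.152,0],[0,0,0.175],1],
  [[0.305,0.152,0],[0,0,0.175],1],
  [[0.305,0.152,0],[0,0,0.175],1],
  [[0.305,0.152,0],[0,0,0.175],1],
  [[0.305,0.152,0],[0,0,0.175],1],
])

```text
time: 18.77
position: [0.5228, -0.011, 0.202]
tool_rot: [[-0.035, 0.999, -0.001], [0.999, 0.035, 0.0], [0.0, -0.001, -1.0]]
ft_force: [1.1, -0.7, -1.1]
gripper_width: 0.174
finger_force: 63.0
```

```bash
python3 - <<'E'
from h import *
to([.5243,-.0036,.15],92)
E
```

```text
t 18.77 pos [ 0.5228 -0.011   0.202 ] yaw 92.0 F [ 1.09 -0.66 -1.07] w 0.17
shift [0.0073 0.0018 0.052 ] turn [-0.0014 -0.0002  0.    ]
```

>>> jog_arm([
  [[0.0065,0.001,0.01],[0,0,0],1],
  [[0.0065,0.001,0.03],[0,0,0],1],
  [[0.0065,0.001,0.052],[0,0,0],1],
  [[0.0065,0.001,0.052],[0,0,0],1],
  [[0.0065,0.001,0.052],[0,0,0],1],
  [[0.0065,0.001,0.052],[0,0,0],1],
  [[0.0065,0.001,0.052],[0,0,0],1],
  [[0.0065,0.001,0.052],[0,0,0],1],
])

```text
time: 19.43
position: [0.5242, -0.0068, 0.1519]
tool_rot: [[-0.035, 0.999, 0.002], [0.999, 0.035, -0.0], [-0.0, 0.002, -1.0]]
ft_force: [0.3, -0.3, -1.4]
gripper_width: 0.17
finger_force: 62.9
```

```bash
python3 - <<'E'
from h import *
import json
o=robot.get_obs();to([.5243,-.0036,.122],92,o)
im=robot.read_camera('wrist')
json.dump({k:np.array(o[k]).tolist() for k in ('position','tool_rot')},open('w5.json','w'))
cv2.imwrite('pics/w5.png',cv2.resize(im[40:300,240:400],None,fx=2.3,fy=2.3,interpolation=cv2.INTER_CUBIC)[:,:,::-1])
E
```

```text
t 19.43 pos [ 0.5242 -0.0068  0.1519] yaw 91.98 F [ 0.26 -0.33 -1.43] w 0.17
shift [0.0032 0.0002 0.0299] turn [ 0.0017  0.0002 -0.0003]
```

View pics/w5.png

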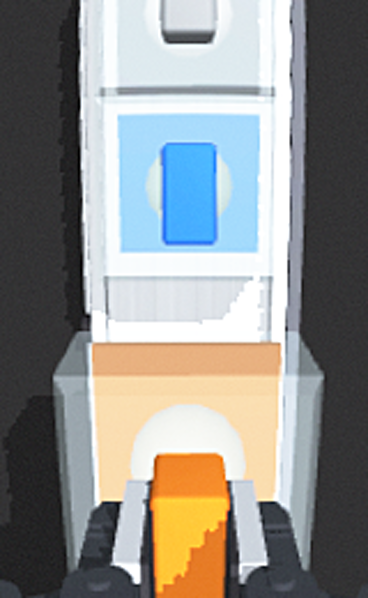

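>>> jog_arm([
  [[0.003,0,0.005],[0,0,0],1],
  [[0.003,0,0.01],[0,0,0],1],
  [[0.003,0,0.01],[0,0,0],1],
  [[0.003,0,0.01],[0,0,0],1],
  [[0.003,0,0.01],[0,0,0],1],
  [[0.003,0,0.01],[0,0,0],1],
  [[0.003,0,0.01],[0,0,0],1],
  [[0.003,0,0.01],[0,0,0],1],
])

```text
time: 20.15
position: [0.5237, -0.0036, 0.1409]
tool_rot: [[-0.035, 0.999, 0.0], [0.999, 0.035, 0.0], [-0.0, 0.0, -1.0]]
ft_force: [-0.0, -0.2, -2.8]
gripper_width: 0.171
finger_force: 63.0
```

```bash
python3 - <<'E'
from h import *
import json
to([.5243,-.0036,.082],92)
o=json.load(open('w5.json'));cal=robot.calibration('wrist')
for x,y,z in [(190,143,.08),(190,243,.08),(164,190,.08),(216,190,.08),(185,276,.056),(100,330,.016),(270,330,.016)]:
    print(x,y,np.round(plane([[240+x/2.3-.5,40+y/2.3-.5]],z,o,cal)[0],4))
E
```

```text
t 20.15 pos [ 0.5237 -0.0036  0.1409] yaw 92.0 F [-0.01 -0.17 -2.82] w 0.17
shift [-0.      0.0006  0.0589] turn [0.0003 0.     0.0001]
190 143 [0.5218 0.0759 0.08  ]
190 243 [0.5227 0.0469 0.08  ]
164 190 [0.5148 0.0621 0.08  ]
216 190 [0.5296 0.0626 0.08  ]
185 276 [0.5217 0.0328 0.056 ]
100 330 [0.4891 0.0032 0.016 ]
270 330 [0.5558 0.0054 0.016 ]
```

>>> jog_arm([
  [[0,0.0006,0.005],[0,0,0],1],
  [[0,0.0006,0.01],[0,0,0],1],
  [[0,0.0006,0.015],[0,0,0],1],
  [[0,0.0006,0.018],[0,0,0],1],
  [[0,0.0006,0.02],[0,0,0],1],
  [[0,0.0006,0.021],[0,0,0],1],
  [[0,0.0006,0.022],[0,0,0],1],
  [[0,0.0006,0.022],[0,0,0],1],
])

```text
time: 20.82
position: [0.5243, -0.0035, 0.1187]
tool_rot: [[-0.035, 0.999, -0.0], [0.999, 0.035, 0.0], [0.0, -0.0, -1.0]]
ft_force: [-0.1, 0.5, -2.7]
gripper_width: 0.171
finger_force: 63.0
```

>>> jog_arm([
  [[0,0,0.0005],[0,0,0],1],
  [[0,0,0.001],[0,0,0],1],
  [[0,0,0.0015],[0,0,0],1],
  [[0,0,0.002],[0,0,0],1],
  [[0,0,0.0025],[0,0,0],1],
  [[0,0,0.003],[0,0,0],1],
  [[0,0,0.003],[0,0,0],1],
  [[0,0,0.003],[0,0,0],1],
])

```text
time: 21.48
position: [0.5242, -0.0036, 0.1158]
tool_rot: [[-0.035, 0.999, -0.0], [0.999, 0.035, -0.0], [-0.0, -0.0, -1.0]]
ft_force: [0.6, -0.2, -2.4]
gripper_width: 0.171
finger_force: 63.0
```

>>> jog_arm([
  [[0,0,0.0005],[0,0,0],1],
  [[0,0,0.001],[0,0,0],1],
  [[0,0,0.0015],[0,0,0],1],
  [[0,0,0.002],[0,0,0],1],
  [[0,0,0.0025],[0,0,0],1],
  [[0,0,0.003],[0,0,0],1],
  [[0,0,0.0035],[0,0,0],1],
  [[0,0,0.004],[0,0,0],1],
])

```text
time: 22.15
position: [0.5243, -0.0035, 0.1117]
tool_rot: [[-0.035, 0.999, 0.0], [0.999, 0.035, -0.0], [-0.0, 0.0, -1.0]]
ft_force: [-0.7, 1.2, -2.2]
gripper_width: 0.173
finger_force: 63.0
```

>>> jog_arm([
  [[0,0,0.001],[0,0,0],1],
  [[0,0,0.002],[0,0,0],1],
  [[0,0,0.003],[0,0,0],1],
  [[0,0,0.004],[0,0,0],1],
  [[0,0,0.005],[0,0,0],1],
  [[0,0,0.006],[0,0,0],1],
  [[0,0,0.007],[0,0,0],1],
  [[0,0,0.008],[0,0,0],1],
])

```text
time: 22.82
position: [0.5242, -0.0031, 0.1036]
tool_rot: [[-0.035, 0.999, -0.0], [0.999, 0.035, 0.001], [0.001, -0.0, -1.0]]
ft_force: [-0.1, 5.5, 0.2]
gripper_width: 0.171
finger_force: 63.3
```

>>> jog_arm([
  [[0.0004,0,0],[0,0,0],1],
  [[0.0008,0,0],[0,0,0],1],
  [[0.0008,0,0.001],[0,0,0],1],
  [[0.0008,0,0.002],[0,0,0],1],
  [[0.0008,0,0.003],[0,0,0],1],
  [[0.0008,0,0.004],[0,0,0],1],
  [[0.0008,0,0.005],[0,0,0],1],
  [[0.0008,0,0.006],[0,0,0],1],
])

```text
time: 23.48
position: [0.5242, -0.0027, 0.0977]
tool_rot: [[-0.035, 0.999, 0.0], [0.999, 0.035, -0.0], [-0.0, 0.0, -1.0]]
ft_force: [0.9, 1.4, 0.1]
gripper_width: 0.168
finger_force: 63.0
```

>>> jog_arm([
  [[0.0002,0,0.001],[0,0,0],1],
  [[0.0003,0,0.002],[0,0,0],1],
  [[0.0003,0,0.003],[0,0,0],1],
  [[0.0003,0,0.004],[0,0,0],1],
  [[0.0003,0,0.005],[0,0,0],1],
  [[0.0003,0,0.006],[0,0,0],1],
  [[0.0003,0,0.007],[0,0,0],1],
  [[0.0003,0,0.008],[0,0,0],1],
])

```text
time: 24.15
position: [0.5242, -0.0024, 0.0897]
tool_rot: [[-0.035, 0.999, -0.0], [0.999, 0.035, -0.0], [-0.0, -0.0, -1.0]]
ft_force: [0.3, -0.3, -1.7]
gripper_width: 0.171
finger_force: 63.0
```

>>> jog_arm([
  [[0,0,0.001],[0,0,0],1],
  [[0,0,0.002],[0,0,0],1],
  [[0,0,0.003],[0,0,0],1],
  [[0,0,0.004],[0,0,0],1],
  [[0,0,0.005],[0,0,0],1],
  [[0,0,0.006],[0,0,0],1],
  [[0,0,0.007],[0,0,0],1],
  [[0,0,0.007],[0,0,0],1],
])

```text
time: 24.82
position: [0.5241, -0.0024, 0.0826]
tool_rot: [[-0.035, 0.999, -0.0], [0.999, 0.035, 0.0], [0.0, -0.0, -1.0]]
ft_force: [-0.3, 0.3, -1.1]
gripper_width: 0.17
finger_force: 63.0
```

>>> jog_arm([
  [[0,0,0.0006],[0,0,0],1],
  [[0,0,0.0012],[0,0,0],1],
  [[0,0,0.0018],[0,0,0],1],
  [[0,0,0.0024],[0,0,0],1],
  [[0,0,0.003],[0,0,0],1],
  [[0,0,0.0036],[0,0,0],1],
  [[0,0,0.004],[0,0,0],1],
  [[0,0,0.004],[0,0,0],1],
])

```text
time: 25.48
position: [0.5242, -0.0024, 0.0787]
tool_rot: [[-0.035, 0.999, -0.0], [0.999, 0.035, 0.0], [0.0, -0.0, -1.0]]
ft_force: [0.4, -0.3, -2.0]
gripper_width: 0.171
finger_force: 63.0
```

>>> jog_arm([
  [[0,0,0.0005],[0,0,0],1],
  [[0,0,0.001],[0,0,0],1],
  [[0,0,0.0015],[0,0,0],1],
  [[0,0,0.002],[0,0,0],1],
  [[0,0,0.0025],[0,0,0],1],
  [[0,0,0.003],[0,0,0],1],
  [[0,0,0.0035],[0,0,0],1],
  [[0,0,0.004],[0,0,0],1],
])

```text
time: 26.15
position: [0.5242, -0.0025, 0.0747]
tool_rot: [[-0.035, 0.999, -0.0], [0.999, 0.035, -0.0], [-0.0, -0.0, -1.0]]
ft_force: [0.5, 0.3, -1.4]
gripper_width: 0.168
finger_force: 63.0
```

Free in the lips; about 4.5 mm to the floor.

>>> jog_arm([
  [[0,0,0.0005],[0,0,0],1],
  [[0,0,0.001],[0,0,0],1],
  [[0,0,0.0015],[0,0,0],1],
  [[0,0,0.002],[0,0,0],1],
  [[0,0,0.0025],[0,0,0],1],
  [[0,0,0.003],[0,0,0],1],
  [[0,0,0.003],[0,0,0],1],
  [[0,0,0.003],[0,0,0],1],
])

```text
time: 26.82
position: [0.5242, -0.0024, 0.0718]
tool_rot: [[-0.035, 0.999, -0.0], [0.999, 0.035, -0.0], [-0.0, -0.0, -1.0]]
ft_force: [-1.0, -0.5, -1.9]
gripper_width: 0.172
finger_force: 63.0
```

>>> jog_arm([
  [[0,0,0.0002],[0,0,0],1],
  [[0,0,0.0004],[0,0,0],1],
  [[0,0,0.0006],[0,0,0],1],
  [[0,0,0.0008],[0,0,0],1],
  [[0,0,0.001],[0,0,0],1],
  [[0,0,0.001],[0,0,0],1],
  [[0,0,0.001],[0,0,0],1],
  [[0,0,0.001],[0,0,0],1],
])

```text
time: 27.48
position: [0.5242, -0.0024, 0.0708]
tool_rot: [[-0.035, 0.999, 0.0], [0.999, 0.035, -0.0], [-0.0, 0.0, -1.0]]
ft_force: [-0.6, 0.3, -2.2]
gripper_width: 0.171
finger_force: 63.0
```

>>> jog_arm([
  [[0,0,0.0002],[0,0,0],1],
  [[0,0,0.0004],[0,0,0],1],
  [[0,0,0.0006],[0,0,0],1],
  [[0,0,0.0008],[0,0,0],1],
  [[0,0,0.001],[0,0,0],1],
  [[0,0,0.001],[0,0,0],1],
  [[0,0,0.001],[0,0,0],1],
  [[0,0,0.001],[0,0,0],1],
])

```text
time: 28.15
position: [0.5242, -0.0024, 0.07]
tool_rot: [[-0.035, 0.999, 0.0], [0.999, 0.035, 0.0], [0.0, 0.0, -1.0]]
ft_force: [-2.1, -0.1, 2.6]
gripper_width: 0.178
finger_force: 63.6
```

>>> jog_arm([
  [[0,0,0],[0,0,0],0.6],
  [[0,0,0],[0,0,0],0.4],
  [[0,0,0],[0,0,0],0.2],
  [[0,0,0],[0,0,0],0],
  [[0,0,0],[0,0,0],0],
  [[0,0,0],[0,0,0],0],
  [[0,0,-0.005],[0,0,0],0],
  [[0,0,-0.01],[0,0,0],0],
])

```text
time: 28.82
position: [0.5241, -0.0024, 0.08]
tool_rot: [[-0.035, 0.999, -0.0], [0.999, 0.035, 0.0], [0.0, -0.0, -1.0]]
ft_force: [-0.0, -0.3, 0.2]
gripper_width: 1.003
finger_force: 0.0
```

>>> jog_arm([
  [[0,0,-0.02],[0,0,0],0],
  [[0,0,-0.05],[0,0,0],0],
  [[0,0,-0.09],[0,0,0],0],
  [[-0.03,0,-0.13],[0,0,0],0],
  [[-0.06,0,-0.15],[0,0,0],0],
  [[-0.08,0,-0.15],[0,0,0],0],
  [[-0.08,0,-0.15],[0,0,0],0],
  [[-0.08,0,-0.15],[0,0,0],0],
])

```text
time: 29.48
position: [0.5269, -0.0831, 0.2304]
tool_rot: [[-0.033, 0.999, 0.001], [0.999, 0.033, -0.0], [-0.0, 0.001, -1.0]]
ft_force: [-0.2, 0.4, 0.2]
gripper_width: 0.996
finger_force: 0.0
```

```bash
python3 - <<'E'
from h import *
to([.5243,-.0036,.15],92)
im=robot.read_camera('wrist')
cv2.imwrite('pics/w6.png',cv2.resize(im[40:300,220:420],None,fx=2.3,fy=2.3,interpolation=cv2.INTER_CUBIC)[:,:,::-1])
E
```

```text
t 29.48 pos [ 0.5269 -0.0831  0.2304] yaw 91.9 F [-0.2   0.39  0.23] w 1.0
shift [ 0.0796 -0.      0.0804] turn [ 0.0008  0.0001 -0.0017]
```

View pics/w6.png

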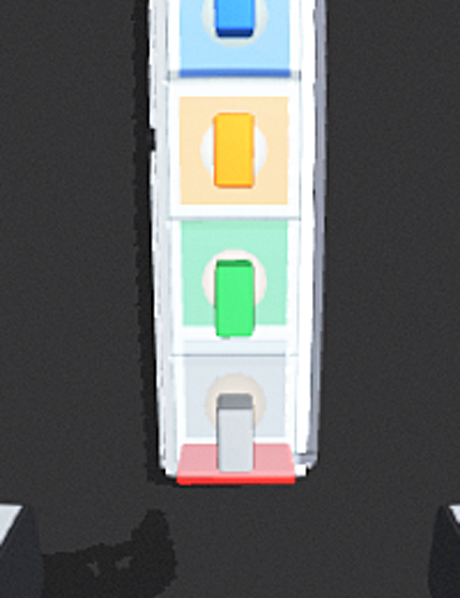

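The orange block (tab at about 235,150) sits flat and in line between blue and green, and the gripper is clear of everything.

```bash
python3 -c "
from rig import robot
print(robot.job_done())"
```

```text
the job is handed in; nothing more can be done
None
```

The orange block is back in the rack between the green and blue blocks, standing on the floor in line with the row and released; highest measured push on the row was about 17 N, and the job is handed in (no verdict was returned).

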